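# Point out the open clamp on the routing jig, then shut it

### The arm

A 6-joint arm with a two-finger parallel gripper is mounted at the origin on the work surface. World frame = base frame: x ahead of the robot, y to its left, z up, the work surface at z = 0. Lengths are in mm, angles in rad, forces in N, time in s.
With the tool pointing down it reaches from about 350 to 850 mm from the base axis. Payload 8.1 kg.
Tool frame: the origin (TCP) lies on the centre line of the jaws, within the pads' length; the fingertips stand 17 mm ahead of it and the grasp point (between the pads) lies 2 mm behind it; z points along the fingers, x is the direction in which the jaws open and shut, and the axes are right-handed (so a half turn about z gives the same grasp; the last joint's range is limited). The gripper opens to 85 mm and grips with 20 to 120 N. Pads are 22 mm wide; open, the fingers measure 114 mm over their backs; the gripper's body (76 mm by 85 mm) begins 54 mm behind the grasp point. The pads swing forward as they close: fully open they stand 13 mm farther back than shut.
Start: joints at [-1.425, 0.13, 1.488, -0, 1.523, -0.085], TCP at [137.274, -584.09, 214.492] pointing down, gripper open.
Joint ranges: [-2.96, 2.96], [-0.89, 2.26], [0.02, 2.5], [-1.34, 4.48], [0, 2.73], [-2.66, 2.66]. Speed limits (rad/s): [2.39, 2.39, 2.79, 3.14, 3.14, 3.14].

### API

Orientations are given as a 3x3 rotation matrix whose columns are the frame's x, y, z axes.
In Python, from cell import env, optics, job gives the robot as it stands. The module is installed in compiled form; this text tells all that it offers.
- The arm moves only by the shell command python3 -m pendant 'ROWS' [FORCE]. ROWS is JSON, a list of rows, each an object of numbers: "wx", "wy", "wz": the turn, a rotation vector about the tool's x, y, z in degrees; "tx", "ty", "tz": the shift along the tool's x, y, z in mm; "grip": the opening, from -1 (shut) to 1 (fully open). In form: [{"wx": .., "wy": .., "wz": .., "tx": .., "ty": .., "tz": .., "grip": ..}, ...]. A call has 1 to 8 rows; each row shifts and turns the pose as measured when the row begins, along the tool's axes as they then stand; what a row does not reach is not made up. A row lasts 1/12 s, in which the tool goes at most 41.7 mm and 7.16 degrees, less where a joint would pass 70% of its speed; a pose out of reach is approached as far as the arm can. A call is refused whole if a number of a shift passes 41.7 or a number of a turn 7.16, either way. A call with a gripper value outside its range is refused whole. The fingers move at their own pace and stop on an object; FORCE is the grip in N (left out, the last holds). Time passes only in rows, so rows that do not move let the fingers close. It gives the time, the measured TCP pose, the force and the opening at its end, in the units of the state.
- env.observe(): the state, without advancing time (a new reading comes with each control period).
- optics.get_image(name): name is "side" or "top" or "wrist"; returns a dict with "img" (480x640x3 uint8, red, green, blue), "mtx" (3x3 intrinsics, pixels), "rvec" (rotation vector, rad) and "tvec" (3), from world to camera coordinates, as OpenCV has them. Camera axes: x right, y down, z forward; pixel columns grow to the right and rows downward; lengths in mm; the calibration is good to about 2 mm. A picture is of the moment at which its call begins. There is no depth.
- job.finish_job(): hands the job in, once; it reports no verdict.
The state is a dict: "t": time; "joint_positions": joint angles; "joint_vel": joint speeds; "effort": joint torques, N m; "tcp_pos": TCP position; "tcp_rot": TCP orientation; "ft_force": force on the tool from outside, world axes, zero at the start; "wrist_torque": the same for the moment, N m; "gripper_width": finger opening in mm.
Only numpy, scipy, OpenCV 4.12 (cv2) and the standard library are available. Lean on these libraries where they do the work, as an engineer would, in place of code of your own. Each camera call takes 0.05 s, during which the arm holds its last target.

### The job

One of the three toggle clamps on the routing jig has been left open, with its handle standing up. Point it out to the apprentice first: hold the fingertips a couple of centimetres above the end of its raised handle, without touching the clamp, for two full seconds; then push that handle down until it lies fully shut like the other two, and move clear. Leave the other clamps shut, do not lift the open handle any further up, and do not disturb the walnut blank or the tools, bottle and cup lying about.

Things in the scene. Friction and masses are not known exactly. Their poses are not given: they have to be found in the camera images.
- open_clamp: the toggle clamp left open: of three equal steel clamps with black rubber handles, the only one with handle and arm raised (up to 180 mm above the bench). Origin on top of the jig's rail (36 mm above the bench) under its middle; x points to the spindle, -x back along the closed handle, z up. The handle turns on a pin along y, 23 mm behind (-x) and 30 mm above this origin
- open_handle_end (a point): free end of the open clamp's raised handle, on its centre line, 115 mm from the handle's pin; moves with the handle. The rubber grip is the outer 70 mm of the handle, 22 mm wide, 16 mm thick; its middle is 80 mm from the pin
- open_handle (a joint): angle of the open clamp's handle, rad: 0 = fully down, level and shut (hard stop), 66 mm above the bench; grows as it rises; 0.78 to 0.95 at the start. It stays where it is left; shutting takes 0.25 N m (3 to 7 N). Push on its upper side, the side to the spindle, along its arc back and down; a push straight down on the end of a steep handle jams
- second_clamp: a closed toggle clamp, same as the open one but its handle lies level; 115 or 230 mm from the open one along the rail, flange 48 mm wide. Origin on top of the jig's rail (36 mm above the bench) under its middle; x points to the spindle, -x back along the closed handle, z up
- third_clamp: the other closed toggle clamp. Origin on top of the jig's rail (36 mm above the bench) under its middle; x points to the spindle, -x back along the closed handle, z up
- second_handle (a joint): handle angle of the second clamp in rad, 0 = shut
- third_handle (a joint): handle angle of the third clamp in rad, 0 = shut
- jig: plywood routing jig fixed to the bench: base 200 x 400 x 18 mm with an 18 mm thick rail carrying the three clamps in a row along its y, 115 mm apart, all facing as the jig does. Origin on the bench under the middle of the base; x points across the rail to the blank, -x to the clamp handles, which overhang the base
- blank: walnut board 118 x 360 x 18 mm lying loose on the jig's base against the rail, under the clamps' spindles; origin under its middle, its top 36 mm above the bench
- pencil: flat carpenter's pencil, 15 x 170 x 8 mm, lying on the blank; origin under its middle
- gauge_bar: brass set-up bar, 60 x 12 x 12 mm, lying on the blank; origin under its middle
- chisel: bench chisel with a wooden handle, 300 mm long and up to 30 mm thick, lying on the bench between the robot and the clamp handles; origin on the bench under its ferrule, its y axis points to the cutting edge
- try_square: try square lying on the bench beside the left end of the jig, 170 x 115 x 17 mm; origin on the bench within its outline
- glue: upright yellow glue bottle, 56 mm across, 170 mm tall, on the bench beside the right end of the jig; origin under its middle
- cup: takeaway coffee cup with lid, 88 mm across, 118 mm tall, standing on the bench; origin under its middle
- router: cordless trim router standing on its 92 x 88 mm base, 230 mm tall; origin under its middle
- plane: steel bench plane with a wooden knob and tote, 245 x 64 x 120 mm, standing on its sole; origin under its middle

How it is judged:
By the outcome, as a careful person would: the job done as asked, in the order asked, and still so for the second after the job is handed in, with the robot touching nothing.
It also fails if it takes over 38 s, if anything falls off the work surface, if the arm or the gripper's body presses on something with over 40 N, if the wrist force passes 120 N, or if a joint passes its speed limit or range.

## Working session

There is one attempt and no reset: what is moved stays moved. The work goes in short steps, Python scripts to look and compute and a shell command to move; the robot and the scene stay as the last step left them, time stands still between calls to the robot, and variables do not carry over. Pictures are saved under pics/ and viewed, and the job is handed in when it is done.

```bash
mkdir -p pics; python3 - <<'E'
from cell import env, optics, job
import cv2, pickle
o=env.observe(); print({k:o[k] for k in('t','tcp_pos','tcp_rot','ft_force','gripper_width')})
for n in('side','top','wrist'):
    d=optics.get_image(n); pickle.dump(d,open(f'pics/{n}1.pkl','wb')); cv2.imwrite(f'pics/{n}1.png',d['img'][:,:,::-1]); print(n,d['mtx'].tolist(),d['rvec'],d['tvec'])
E
```

```text
{'t': 0.0, 'tcp_pos': array([ 137.17604293, -583.49065129,  213.43160073]), 'tcp_rot': array([[ 2.28736971e-01, -9.73488218e-01, -2.96968864e-04],
       [-9.73486420e-01, -2.28737121e-01,  1.87625396e-03],
       [-1.89443892e-03, -1.40073490e-04, -9.99998196e-01]]), 'ft_force': array([0.61030101, 0.62590702, 0.88630746]), 'gripper_width': 85.28261317502913}
side [[463.3783154266716, 0.0, 321.4122988201874], [0.0, 463.3783154266716, 237.0103759620417], [0.0, 0.0, 1.0]] [ 0.2834062  -2.81896763  1.15757068] [ 564.79054483  128.63874798 1384.03621223]
top [[616.5385332388065, 0.0, 322.15941651657937], [0.0, 616.5385332388065, 247.36248233373047], [0.0, 0.0, 1.0]] [ 2.16896079 -2.12532284  0.14632301] [  -2.46897075  575.53244092 1668.04242546]
wrist [[351.07745199716777, 0.0, 325.01463257142115], [0.0, 351.07745199716777, 239.76673717893297], [0.0, 0.0, 1.0]] [-2.28163143  1.80849364  0.25773771] [-599.25229739  -33.55414158  378.50286866]
```

View pics/side1.png

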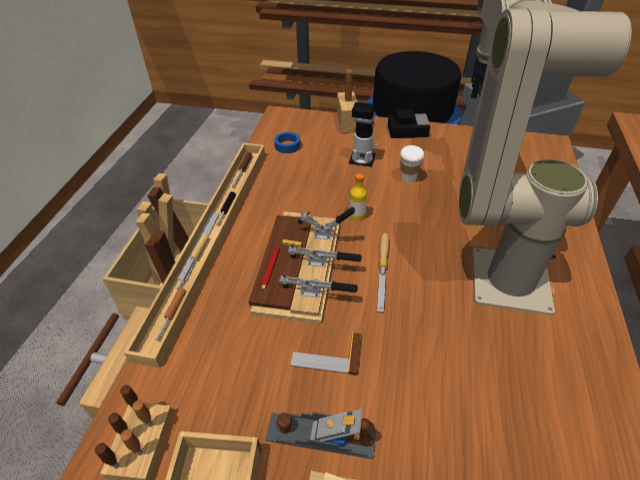

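View pics/top1.png

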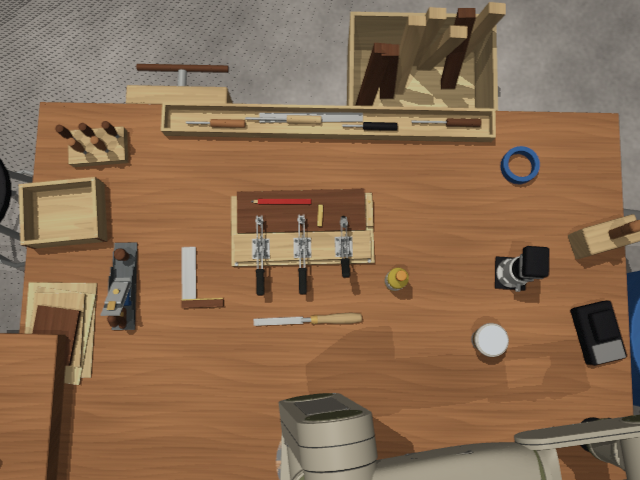

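View pics/wrist1.png

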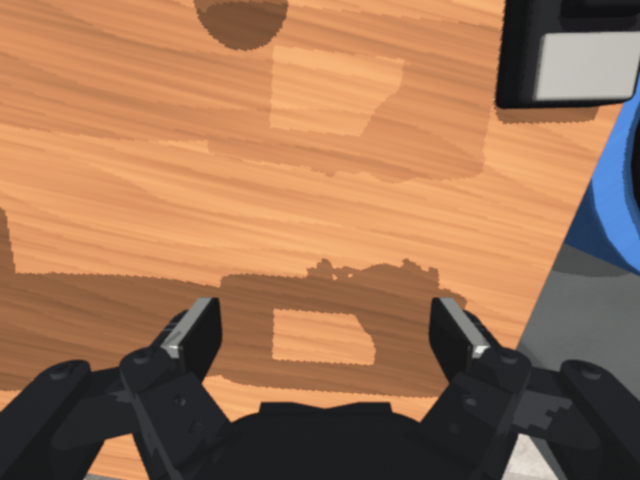

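The open clamp is the one nearest the glue bottle: its handle is at about (346,268) in top and (345,215) in side. The other two handles lie level. I'll zoom in to measure it.

```bash
python3 - <<'E'
import cv2
a=cv2.imread('pics/top1.png')[200:310,220:420]; cv2.imwrite('pics/topz.png',cv2.resize(a,None,fx=4,fy=4,interpolation=cv2.INTER_CUBIC))
a=cv2.imread('pics/side1.png')[165:305,270:400]; cv2.imwrite('pics/sidez.png',cv2.resize(a,None,fx=4.2,fy=4.2,interpolation=cv2.INTER_CUBIC))
E
```

```text
(no output)
```

View pics/topz.png

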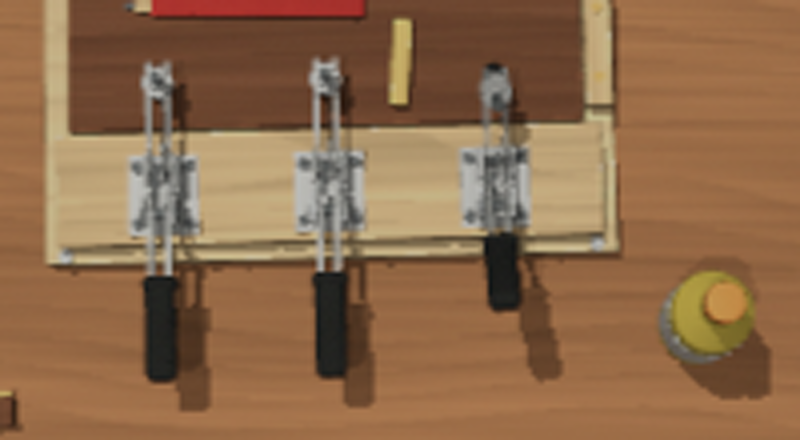

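View pics/sidez.png

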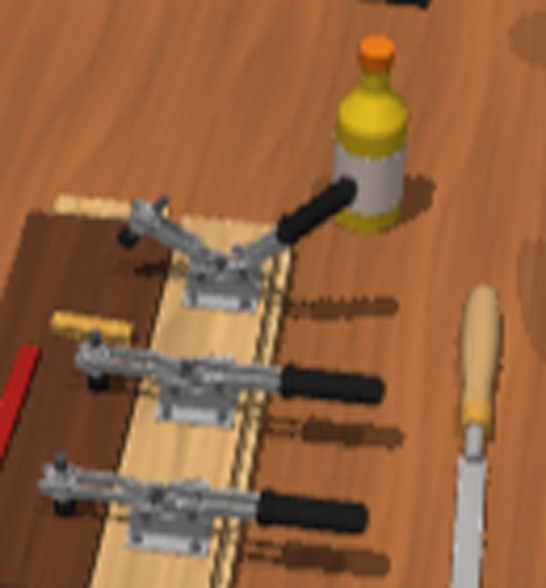

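```bash
cat > h.py <<'E'
import numpy as np, cv2, pickle
def cam(d):
    R=cv2.Rodrigues(np.asarray(d['rvec'],float))[0]; t=np.asarray(d['tvec'],float).ravel(); return d['mtx'],R,t
def ray(d,p):
    K,R,t=cam(d); v=R.T@np.linalg.inv(K)@np.array([p[0],p[1],1.]); return -R.T@t, v/np.linalg.norm(v)
def onz(d,p,z):
    c,v=ray(d,p); return c+v*(z-c[2])/v[2]
def tri(ds,ps):
    A=np.zeros((3,3));b=np.zeros(3)
    rs=[ray(d,p) for d,p in zip(ds,ps)]
    for c,v in rs: M=np.eye(3)-np.outer(v,v);A+=M;b+=M@c
    X=np.linalg.solve(A,b); return X,[round(float(np.linalg.norm((np.eye(3)-np.outer(v,v))@(X-c))),1) for c,v in rs]
def proj(d,P):
    K,R,t=cam(d); return cv2.projectPoints(np.array(P,float).reshape(-1,1,3),np.asarray(d['rvec'],float),t,K,None)[0].reshape(-1,2)
E
python3 - <<'E'
from h import *
np.set_printoptions(precision=1,suppress=True)
T=pickle.load(open('pics/top1.pkl','rb'));S=pickle.load(open('pics/side1.pkl','rb'))
res={}
for n,d,(r0,r1,c0,c1) in(('top',T,(250,310,240,380)),('side',S,(195,305,325,375))):
    im=d['img'][r0:r1,c0:c1]; m=(im.max(2)<45).astype(np.uint8)
    k,l,s,c=cv2.connectedComponentsWithStats(m)
    for i in range(1,k):
        if s[i][4]<60: continue
        ys,xs=np.nonzero(l==i); P=np.c_[xs+c0,ys+r0].astype(float); mu=P.mean(0); w,v=np.linalg.eigh(np.cov(P.T)); a=v[:,1]
        if a[0]*(n=='side')+a[1]*(n=='top')<0:a=-a
        q=(P-mu)@a; print(n,len(P),'mid',mu,'dir',a,'near',mu+a*(q.min()-.5),'end',mu+a*(q.max()+.5))
        res.setdefault(n,[]).append((mu,mu+a*(q.min()-.5),mu+a*(q.max()+.5)))
for mu,a,b in res['top']: print('z70/66',onz(T,mu,70),onz(T,a,70),onz(T,b,66))
for t in sorted(res['top'],key=lambda t:t[0][0]): 
  for s in sorted(res['side'],key=lambda s:-s[0][1]): print([tri([T,S],[t[j],s[j]]) for j in range(3)])
# flange corners (top zoom) at z~36
for nm,pts in (('A',[(129,155),(199,155),(198,236),(129,234)]),('B',[(296,151),(365,151),(364,233),(296,231)]),('C',[(461,148),(530,148),(530,230),(461,230)])):
    W=[onz(T,(220+(p[0]+.5)/4-.5,200+(p[1]+.5)/4-.5),38) for p in pts]; print(nm,np.array(W)[:,:2].tolist(),np.mean(W,0))
E
```

```text
top 138 mid [345.2 267.2] dir [0.1 1. ] near [344.2 257.6] end [346.1 276.7]
top 179 mid [259.9 281.4] dir [0. 1.] near [259.6 268.4] end [260.2 294.5]
top 191 mid [302.3 280.5] dir [0. 1.] near [301.9 267.4] end [302.7 293.6]
side 109 mid [344.7 215.1] dir [ 0.8 -0.6] near [335.8 221.6] end [353.9 208.4]
side 146 mid [348.2 256.5] dir [1.  0.1] near [336.2 255. ] end [360.6 258. ]
side 171 mid [343.6 286.9] dir [1.  0.1] near [330.7 285.4] end [356.7 288.5]
z70/66 [518.3 -54.3  70. ] [544.5 -51.3  70. ] [492.9 -57.5  66. ]
z70/66 [475.2 175.4  70. ] [510.2 177.4  70. ] [439.9 173.8  66. ]
z70/66 [479.9  60.8  70. ] [515.3  62.7  70. ] [444.8  59.   66. ]
[(array([476.5, 175.9,  65.6]), [0.9, 0.9]), (array([512. , 177.9,  65.9]), [1.4, 1.4]), (array([440.4, 173.9,  65.3]), [0.5, 0.5])]
[(array([468.4, 164. , 179.5]), [2.3, 2.3]), (array([500.4, 165.8, 180.3]), [1.6, 1.6]), (array([435.5, 162.2, 178.6]), [2.6, 2.6])]
[(array([470.7, 151.1, 311.4]), [15.5, 15.5]), (array([497.3, 154.8, 289.4]), [9.8, 9.8]), (array([444.3, 147.2, 333.9]), [20.9, 20.9])]
[(array([492.1,  66. , -73.4]), [
[... 647 characters left out ...]
.4, 24.4])]
[(array([513.6, -52.6, 123.1]), [1.1, 1.1]), (array([541.3, -50.5,  93.1]), [0.2, 0.2]), (array([486.4, -54.4, 153.5]), [1.7, 1.7])]
A [[597.0801706317621, 205.1793231530704], [598.0599468552323, 156.51161801563293], [541.3505750667161, 155.36534880606106], [541.7791985089433, 203.16723976894895]] [569.6 180.1  38. ]
B [[602.2308669619431, 89.1583346804696], [603.1963880462415, 41.189748682226224], [545.7621143866224, 40.55892504646374], [546.2055111899755, 87.6491642622398]] [574.3  64.6  38. ]
C [[606.6505137191925, -25.501746670310084], [607.6157690010687, -73.46385467558393], [550.1738056248587, -74.2514522538097], [549.2093896469715, -26.513276743993632]] [578.4 -49.9  38. ]
```

Open clamp: pin at about (565,-49,66), handle angle about 0.83, handle end at about (488,-54,152). I'll raise the tool, turn it to line up with the jig, and close the fingers.

```bash
python3 -m pendant '[{"tz":-35,"wz":5.4,"grip":-1},{"tz":-35,"wz":5.4,"grip":-1},{"tz":-35,"tx":15,"ty":-10,"grip":-1}]' 40; python3 - <<'E'
from h import *
from cell import env
np.set_printoptions(precision=1,suppress=True)
o=env.observe();p=o['tcp_pos'];R=o['tcp_rot'];print(p,R.tolist(),o['gripper_width'],o['joint_positions'])
print(R.T@(np.array([489,-54,260])-p))
T=pickle.load(open('pics/top1.pkl','rb'))
print('glue',onz(T,(399,273),165),'cup',onz(T,(491,340),118))
E
```

```text
[ 137.2 -583.6  213.7] [[0.22873543083481765, -0.9734886047258287, -0.00019786300767488365], [-0.9734875251204061, -0.2287354732245994, 0.0014566137666326305], [-0.0014632551919977993, -0.00014056200781634016, -0.999998919562699]] 85.52107875554914 [-1.4  0.1  1.5  0.   1.5 -0.1]
[-435.2 -463.6  -45.6]
glue [ 495.8 -188.7  165. ] cup [ 331.4 -432.9  118. ]invalid input at $[0]: expected keys wx, wy, wz, tx, ty, tz, grip
```

```bash
python3 -m pendant '[{"wx":0,"wy":0,"wz":5.4,"tx":0,"ty":0,"tz":-35,"grip":-1},{"wx":0,"wy":0,"wz":5.4,"tx":0,"ty":0,"tz":-35,"grip":-1},{"wx":0,"wy":0,"wz":0,"tx":0,"ty":0,"tz":-35,"grip":-1}]' 40; cat > st.py <<'E'
from h import *
from cell import env
import sys
np.set_printoptions(precision=2,suppress=True)
o=env.observe();p=o['tcp_pos'];R=o['tcp_rot'];print('t',round(o['t'],2),p,'x',R[:,0],'z',R[:,2],'w',round(o['gripper_width'],1),'f',o['ft_force'],'q',o['joint_positions'])
if len(sys.argv)>3: print('to go',R.T@(np.array([float(a) for a in sys.argv[1:4]])-p))
E
python3 st.py 489 -54 250
```

```text
t: 0.4
tcp_pos: [136.4, -578.1, 307.9]
tcp_rot: [[0.034, -0.999, -0.004], [-0.999, -0.034, 0.024], [-0.025, 0.003, -1.0]]
ft_force: [0.3, -0.8, 0.4]
gripper_width: 51.6
t 0.4 [ 136.37 -578.06  307.91] x [ 0.03 -1.   -0.02] z [-0.    0.02 -1.  ] w 51.6 f [ 0.34 -0.85  0.38] q [-1.43  0.12  1.33 -0.    1.72  0.11]
to go [-510.29 -370.31   69.41]
```

```bash
python3 -m pendant '[{"wx":0,"wy":0,"wz":0,"tx":-31,"ty":-22,"tz":0,"grip":-1},{"wx":0,"wy":0,"wz":0,"tx":-31,"ty":-22,"tz":0,"grip":-1},{"wx":0,"wy":0,"wz":0,"tx":-31,"ty":-22,"tz":0,"grip":-1},{"wx":0,"wy":0,"wz":0,"tx":-31,"ty":-22,"tz":0,"grip":-1},{"wx":0,"wy":0,"wz":0,"tx":-31,"ty":-22,"tz":0,"grip":-1},{"wx":0,"wy":0,"wz":0,"tx":-31,"ty":-22,"tz":0,"grip":-1},{"wx":0,"wy":0,"wz":0,"tx":-31,"ty":-22,"tz":0,"grip":-1},{"wx":0,"wy":0,"wz":0,"tx":-31,"ty":-22,"tz":0,"grip":-1}]'; python3 st.py 489 -54 260
```

```text
t: 1.07
tcp_pos: [306.2, -324.2, 319.1]
tcp_rot: [[0.02, -1.0, -0.002], [-1.0, -0.02, 0.011], [-0.011, 0.002, -1.0]]
ft_force: [1.4, -0.5, 0.1]
gripper_width: -0.0
t 1.07 [ 306.21 -324.21  319.06] x [ 0.02 -1.   -0.01] z [-0.    0.01 -1.  ] w -0.0 f [ 1.36 -0.48  0.08] q [-0.93 -0.3   1.71  0.    1.75  0.62]
to go [-265.78 -188.39   61.54]
```

```bash
python3 -m pendant '[{"wx":0,"wy":0,"wz":0,"tx":-31,"ty":-22,"tz":0,"grip":-1},{"wx":0,"wy":0,"wz":0,"tx":-31,"ty":-22,"tz":0,"grip":-1},{"wx":0,"wy":0,"wz":0,"tx":-31,"ty":-22,"tz":5,"grip":-1},{"wx":0,"wy":0,"wz":0.5,"tx":-31,"ty":-22,"tz":10,"grip":-1},{"wx":0,"wy":0,"wz":0.5,"tx":-31,"ty":-22,"tz":10,"grip":-1},{"wx":0,"wy":0,"wz":0,"tx":-31,"ty":-22,"tz":10,"grip":-1},{"wx":0,"wy":0,"wz":0,"tx":-31,"ty":-22,"tz":10,"grip":-1},{"wx":0,"wy":0,"wz":0,"tx":-20,"ty":-15,"tz":5,"grip":-1}]'; python3 st.py 489 -54 220
```

```text
t: 1.73
tcp_pos: [478.0, -69.0, 270.8]
tcp_rot: [[0.002, -1.0, 0.003], [-1.0, -0.002, 0.008], [-0.008, -0.003, -1.0]]
ft_force: [-0.1, -0.4, 0.5]
gripper_width: 0.1
t 1.73 [477.96 -69.04 270.82] x [ 0.   -1.   -0.01] z [ 0.    0.01 -1.  ] w 0.1 f [-0.06 -0.44  0.48] q [-0.26 -0.21  1.72  0.01  1.63  1.31]
to go [-14.6  -10.91  50.98]
```

```bash
python3 -m pendant '[{"wx":0,"wy":0,"wz":-1.2,"tx":-7,"ty":-5,"tz":25,"grip":-1},{"wx":0,"wy":0,"wz":-1.2,"tx":-7,"ty":-5,"tz":25,"grip":-1},{"wx":0,"wy":0,"wz":0,"tx":0,"ty":0,"tz":0,"grip":-1}]'; python3 st.py 489 -54 191
python3 - <<'E'
from cell import optics
import cv2,pickle
for n in('side','top','wrist'):
    d=optics.get_image(n); pickle.dump(d,open(f'pics/{n}2.pkl','wb')); cv2.imwrite(f'pics/{n}2.png',d['img'][:,:,::-1])
a=cv2.imread('pics/side2.png')[120:280,260:420]; cv2.imwrite('pics/side2z.png',cv2.resize(a,None,fx=3.7,fy=3.7,interpolation=cv2.INTER_CUBIC))
E
```

```text
t: 1.98
tcp_pos: [490.3, -47.6, 218.2]
tcp_rot: [[0.054, -0.999, 0.003], [-0.999, -0.054, 0.01], [-0.01, -0.003, -1.0]]
ft_force: [-0.7, -0.0, -1.2]
gripper_width: 0.2
t 1.98 [490.26 -47.57 218.19] x [ 0.05 -1.   -0.01] z [ 0.    0.01 -1.  ] w 0.2 f [-0.75 -0.03 -1.16] q [-0.21 -0.17  1.78  0.01  1.53  1.31]
to go [ 6.61  1.7  27.13]
```

View pics/side2z.png

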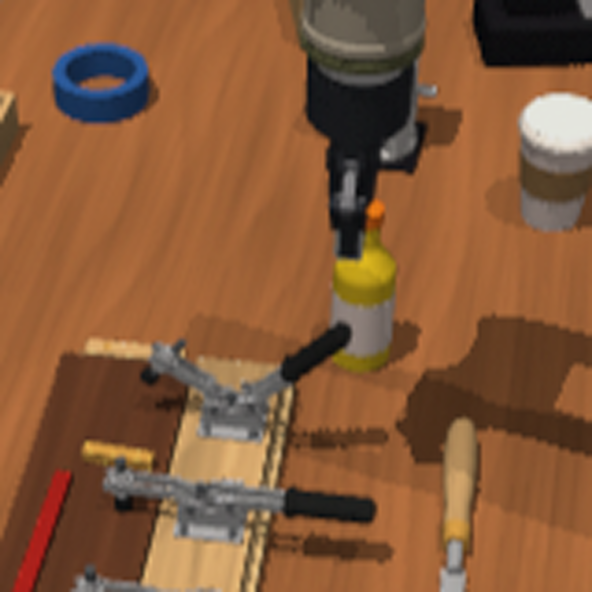

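View pics/wrist2.png

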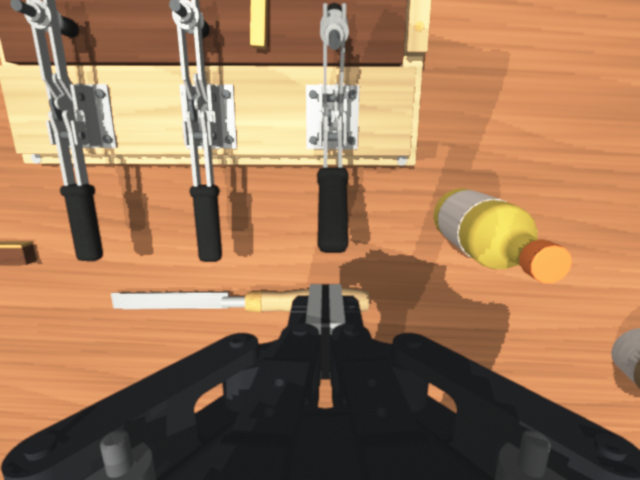

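The shut fingers are above the raised handle. In wrist, the grip spans (318–349,168–252), and in the side zoom the tip (348,255) is well clear of the handle end (345,335). I'll refine the handle end with the wrist view and check the real tip length.

```bash
python3 - <<'E'
from h import *
from cell import env
np.set_printoptions(precision=1,suppress=True)
W,S,T=[pickle.load(open(f'pics/{n}2.pkl','rb')) for n in('wrist','side','top')]
o=env.observe();p=o['tcp_pos'];z=o['tcp_rot'][:,2]
print('tcp',p,'side proj tip 0/17/30',proj(S,[p,p+17*z,p+30*z]),'obs tip px',260+348/3.7,120+255/3.7)
im=S['img'][195:240,325:365];m=(im.max(2)<45).astype(np.uint8)
ys,xs=np.nonzero(m);P=np.c_[xs+325,ys+195].astype(float);mu=P.mean(0);w,v=np.linalg.eigh(np.cov(P.T));a=v[:,1]*np.sign(v[0,1]);q=(P-mu)@a
sn,se=mu+a*q.min(),mu+a*q.max();print(len(P),mu,sn,se)
im=W['img'][160:262,305:360];m=(im.max(2)<45).astype(np.uint8)
ys,xs=np.nonzero(m);print('wrist',len(xs),xs.min()+305,xs.max()+305,ys.min()+160,ys.max()+160)
for wp,sp in(((333,250),se),((333,248),se-2*a),((332,169),sn)): print(tri([W,S],[wp,sp]))
# constrained: wrist ray for end with handle plane
pin=np.array([565.5,-49.5,66.]);d=np.array([-1,-.048,0]);d/=np.linalg.norm(d)
for f in(.74,.78,.82,.86,.9,.94):
    e=pin+115*(np.cos(f)*d+[0,0,np.sin(f)]);n=pin+45*(np.cos(f)*d+[0,0,np.sin(f)])
    print(f,e,'W',proj(W,[n,e]).ravel(),'S',proj(S,[n,e]).ravel())
E
```

```text
tcp [491.9 -50.3 224.2] side proj tip 0/17/30 [[353.4 190.8]
 [353.1 195.3]
 [352.9 198.8]] obs tip px 354.05405405405406 188.9189189189189
112 [344.8 215. ] [336.2 221.2] [353.7 208.6]
wrist 2161 319 346 168 251
(array([489.6, -54.7, 151.6]), [1.1, 1.1])
(array([492.1, -53.9, 148.2]), [1.1, 1.1])
(array([540.6, -51.6,  93.8]), [0.3, 0.3])
0.74 [480.7 -53.6 143.5] W [330.9 180.1 331.  259.9] S [338.7 221.1 356.1 211.4]
0.78 [483.8 -53.4 146.9] W [331.  178.7 331.1 257.2] S [338.3 220.7 355.1 210.5]
0.82 [487.1 -53.3 150.1] W [331.  177.2 331.2 254.2] S [337.9 220.4 354.1 209.5]
0.86 [490.6 -53.1 153.2] W [331.  175.6 331.2 250.8] S [337.4 220.1 353.  208.7]
0.9 [494.1 -52.9 156.1] W [331.  174.  331.3 247. ] S [337.  219.7 351.8 207.8]
0.94 [497.8 -52.8 158.9] W [331.1 172.3 331.4 243. ] S [336.6 219.4 350.7 207. ]
```

```bash
python3 - <<'E'
from h import *
from cell import env,optics
np.set_printoptions(precision=1,suppress=True)
o=env.observe();p=o['tcp_pos'];R=o['tcp_rot'];z=R[:,2];print(o['t'],p)
S=optics.get_image('side');W=optics.get_image('wrist');o=env.observe();print(o['t'],o['tcp_pos'])
p=o['tcp_pos']
for nm,d in(('S',S),('W',W)):
    print(nm,proj(d,[p-40*z,p-20*z,p,p+17*z,p+17*z+11*R[:,1],p+17*z-11*R[:,1]]).tolist())
b=S['img'][160:230,325:385].copy();b=cv2.resize(b,None,fx=8,fy=8,interpolation=cv2.INTER_NEAREST)
for q in proj(S,[p,p+17*z]): cv2.circle(b,(int((q[0]-325+.5)*8),int((q[1]-160+.5)*8)),4,(255,0,0),-1)
cv2.imwrite('pics/s3.png',b[:,:,::-1])
b=W['img'][260:400,260:400].copy();b=cv2.resize(b,None,fx=4,fy=4,interpolation=cv2.INTER_NEAREST)
for q in proj(W,[p,p+17*z]): cv2.circle(b,(int((q[0]-260+.5)*4),int((q[1]-260+.5)*4)),4,(255,0,0),-1)
cv2.imwrite('pics/w3.png',b[:,:,::-1])
E
```

```text
2.1333 [491.9 -50.3 224.2]
2.2333 [492.7 -50.9 225.3]
S [[354.0297120981635, 179.20999883693017], [353.6334517270145, 184.80908586103013], [353.2456220650472, 190.28904849667424], [352.92239633211904, 194.85616935674398], [356.7060349498631, 195.24628296852558], [349.14513099004625, 194.46671286416483]]
W [[326.07737204918067, 335.5109064944455], [325.9273911898836, 310.7521100282832], [325.81098219862184, 291.5353477361545], [325.73074224814866, 278.28936013792224], [325.7472737330458, 297.098577904388], [325.7136688896733, 258.8636086360659]]
```

View pics/s3.png

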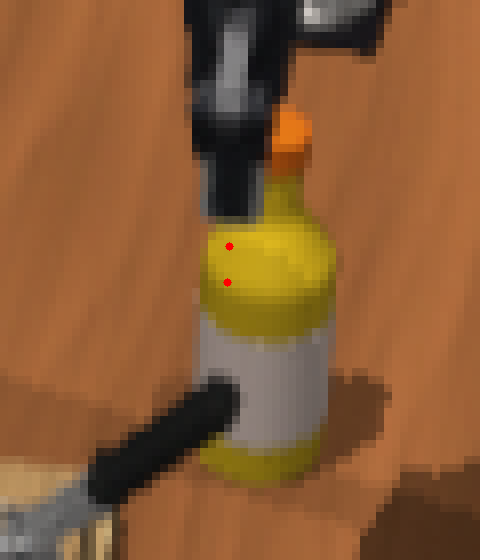

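View pics/w3.png

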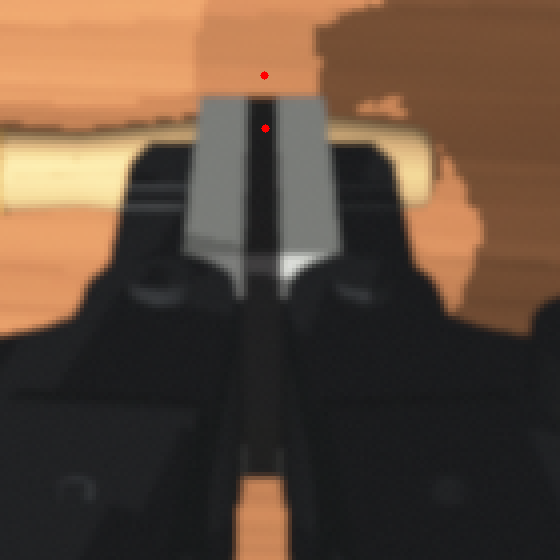

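```bash
python3 - <<'E'
from h import *
from cell import env,optics
np.set_printoptions(precision=1,suppress=True)
o=env.observe();p=o['tcp_pos'];R=o['tcp_rot'];print(o['t'],p)
W=optics.get_image('wrist');S=optics.get_image('side');T=optics.get_image('top')
for d in (W,):
    K,Rc,t=cam(d); c=-Rc.T@t; print('cam in tcp now',R.T@(c-p),(Rc@R).tolist())
d=pickle.load(open('pics/wrist1.pkl','rb'));K,Rc,t=cam(d);c=-Rc.T@t
p1=np.array([137.18,-583.49,213.43]);R1=np.array([[.2287,-.97349,-.0003],[-.97349,-.22874,.00188],[-.0019,-.00014,-1]])
print('cam in tcp start',R1.T@(c-p1),(Rc@R1).tolist())
X,e=tri([W,S],[(310.2,284.2),(350.4,187.8)]);print('tip corner',X,e,'in tcp',R.T@(X-p))
cv2.imwrite('pics/t3.png',cv2.resize(T['img'][200:330,280:440],None,fx=4,fy=4,interpolation=cv2.INTER_CUBIC)[:,:,::-1])
print(env.observe()['tcp_pos'],proj(T,[p,p+17*R[:,2]]))
E
```

```text
2.2333 [492.7 -50.9 225.3]
cam in tcp now [  -0.1  -72.2 -158.4] [[0.9999997435511002, 0.0007088892923834855, 0.00010185138598142375], [-0.0006528277120853184, 0.9607662445598594, -0.27735860745670543], [-0.00029447192058903266, 0.27735846983698853, 0.960766460954988]]
cam in tcp start [   0.3  -72.2 -158.5] [[0.9999948117480334, 0.0006976606259920369, -0.00015049635211504715], [-0.0006746985435759192, 0.9607647777039308, -0.2773700748087515], [-3.6863138319764804e-05, 0.2773722093021713, 0.9607650302500792]]
tip corner [501.  -44.  238.4] [0.7, 0.7] in tcp [ -6.6  -8.8 -12.9]
[492.6 -50.8 225. ] [[345.8 270.7]
 [345.5 271.4]]
```

View pics/t3.png

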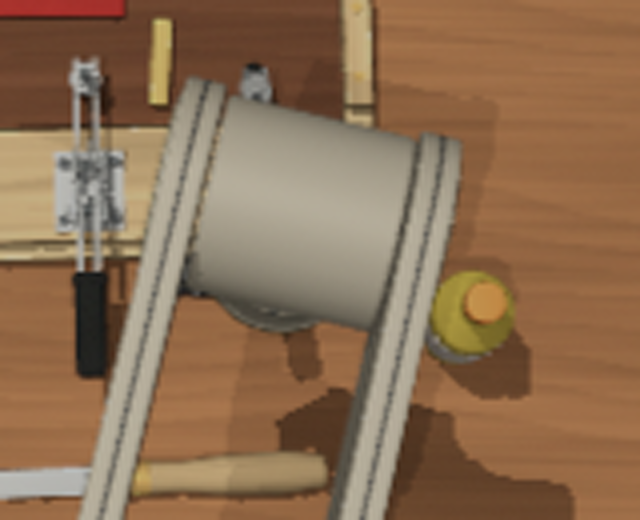

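Something doesn't match. Two cameras put the shut fingertips about 13–16 mm behind the reported TCP, at z≈238, but the data says they stand 17 mm ahead of it. Before pointing, I'll settle this with a light touch on bare bench, clear of everything, at about (400,-170).

```bash
python3 -m pendant '[{"wx":0,"wy":0,"wz":0,"tx":28,"ty":24,"tz":0,"grip":-1},{"wx":0,"wy":0,"wz":0,"tx":28,"ty":24,"tz":0,"grip":-1},{"wx":0,"wy":0,"wz":0,"tx":28,"ty":24,"tz":0,"grip":-1},{"wx":0,"wy":0,"wz":0,"tx":28,"ty":24,"tz":0,"grip":-1},{"wx":0,"wy":0,"wz":0,"tx":8,"ty":4,"tz":20,"grip":-1},{"wx":0,"wy":0,"wz":0,"tx":0,"ty":0,"tz":30,"grip":-1},{"wx":0,"wy":0,"wz":0,"tx":0,"ty":0,"tz":30,"grip":-1}]'; python3 st.py 400 -170 50
```

```text
t: 2.97
tcp_pos: [401.9, -186.6, 154.8]
tcp_rot: [[0.045, -0.998, 0.034], [-0.999, -0.046, -0.006], [0.008, -0.034, -0.999]]
ft_force: [0.2, 0.3, 0.2]
gripper_width: 0.3
t 2.97 [ 401.95 -186.61  154.78] x [ 0.05 -1.    0.01] z [ 0.03 -0.01 -1.  ] w 0.3 f [0.19 0.26 0.22] q [-0.56 -0.31  2.01  0.01  1.41  0.96]
to go [-17.52   4.74 104.54]
```

```bash
python3 -m pendant '[{"wx":0,"wy":0,"wz":0,"tx":-8,"ty":2,"tz":30,"grip":-1},{"wx":0,"wy":0,"wz":0,"tx":-8,"ty":2,"tz":30,"grip":-1},{"wx":0,"wy":0,"wz":0,"tx":0,"ty":0,"tz":30,"grip":-1},{"wx":0,"wy":0,"wz":0,"tx":0,"ty":0,"tz":10,"grip":-1},{"wx":0,"wy":0,"wz":0,"tx":0,"ty":0,"tz":0,"grip":-1}]'; python3 - <<'E'
from cell import optics,env
import cv2
o=env.observe();print(o['t'],o['tcp_pos'],o['ft_force'],o['tcp_rot'][:,2])
d=optics.get_image('side');cv2.imwrite('pics/s4.png',cv2.resize(d['img'][140:280,330:470],None,fx=4,fy=4,interpolation=cv2.INTER_CUBIC)[:,:,::-1])
o=env.observe();print(o['t'],o['tcp_pos'],o['ft_force'])
E
```

```text
t: 3.38
tcp_pos: [398.2, -174.1, 49.9]
tcp_rot: [[0.037, -0.999, 0.035], [-0.999, -0.037, -0.008], [0.009, -0.035, -0.999]]
ft_force: [-0.6, -0.1, 0.0]
gripper_width: -0.4
3.3833 [ 398.18963442 -174.099396     49.85146748] [-0.57362012 -0.07176478  0.03181403] [ 0.03513114 -0.00801946 -0.99935053]
3.4333 [ 398.4657875  -174.28724863   50.77380196] [ 0.17975252 -0.55492442 -0.00877409]
```

View pics/s4.png

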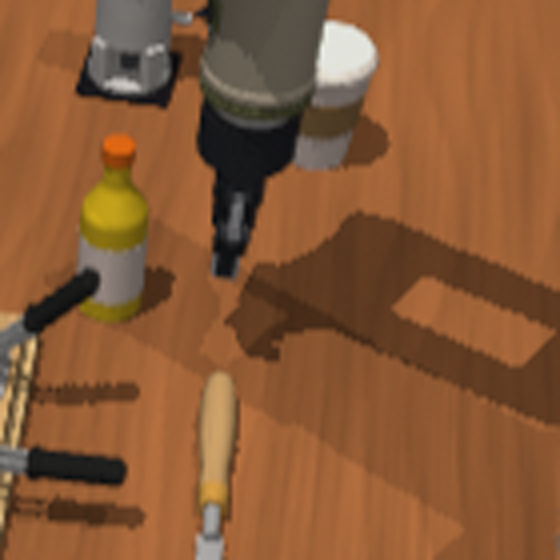

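```bash
python3 -m pendant '[{"wx":0,"wy":-2,"wz":0,"tx":0,"ty":0,"tz":20,"grip":-1},{"wx":0,"wy":0,"wz":0,"tx":0,"ty":0,"tz":8,"grip":-1},{"wx":0,"wy":0,"wz":0,"tx":0,"ty":0,"tz":2,"grip":-1}]'; python3 -m pendant '[{"wx":0,"wy":0,"wz":0,"tx":0,"ty":0,"tz":3,"grip":-1}]' |grep -E 'pos|force';python3 -m pendant '[{"wx":0,"wy":0,"wz":0,"tx":0,"ty":0,"tz":3,"grip":-1}]' |grep -E 'pos|force'
```

```text
t: 3.68
tcp_pos: [404.2, -177.6, 26.9]
tcp_rot: [[0.038, -0.998, 0.042], [-0.999, -0.037, 0.022], [-0.02, -0.043, -0.999]]
ft_force: [-0.5, -0.4, 0.6]
gripper_width: 0.4
tcp_pos: [405.3, -178.5, 25.5]
ft_force: [-0.1, -0.5, -0.0]
tcp_pos: [406.4, -179.1, 23.8]
ft_force: [0.2, -0.0, -0.0]
```

```bash
for i in 1; do python3 -m pendant '[{"wx":-2.5,"wy":1.2,"wz":0,"tx":0,"ty":0,"tz":3,"grip":-1},{"wx":0,"wy":0,"wz":0,"tx":0,"ty":0,"tz":2,"grip":-1}]' |grep -E 'pos|force'; python3 -m pendant '[{"wx":0,"wy":0,"wz":0,"tx":0,"ty":0,"tz":3,"grip":-1}]' |grep -E 'pos|force';python3 -m pendant '[{"wx":0,"wy":0,"wz":0,"tx":0,"ty":0,"tz":3,"grip":-1}]' |grep -E 'pos|force'; done
```

```text
tcp_pos: [408.0, -180.3, 20.9]
ft_force: [0.2, 0.2, 1.0]
tcp_pos: [409.1, -180.4, 18.7]
ft_force: [-0.0, 0.2, 0.2]
tcp_pos: [409.7, -180.4, 16.1]
ft_force: [-1.0, -0.7, 0.5]
```

```bash
python3 -m pendant '[{"wx":0,"wy":0,"wz":0,"tx":0,"ty":0,"tz":3,"grip":-1}]' |grep -E 'pos|force';python3 -m pendant '[{"wx":0,"wy":0,"wz":0,"tx":0,"ty":0,"tz":3,"grip":-1}]' |grep -E 'pos|force'; python3 - <<'E'
from cell import optics,env
import cv2
o=env.observe();print(o['t'],o['tcp_pos'],o['ft_force'],o['tcp_rot'][:,2])
d=optics.get_image('side');cv2.imwrite('pics/s5.png',cv2.resize(d['img'][160:250,350:430],None,fx=6,fy=6,interpolation=cv2.INTER_CUBIC)[:,:,::-1])
E
```

```text
tcp_pos: [410.0, -180.4, 13.2]
ft_force: [-0.5, -0.1, -0.1]
tcp_pos: [410.1, -180.5, 10.0]
ft_force: [-0.3, -0.8, -0.1]
4.35 [ 410.09551755 -180.46281941   10.03603212] [-0.29033022 -0.84952955 -0.08289152] [ 0.01075561 -0.00845462 -0.99990641]
```

View pics/s5.png

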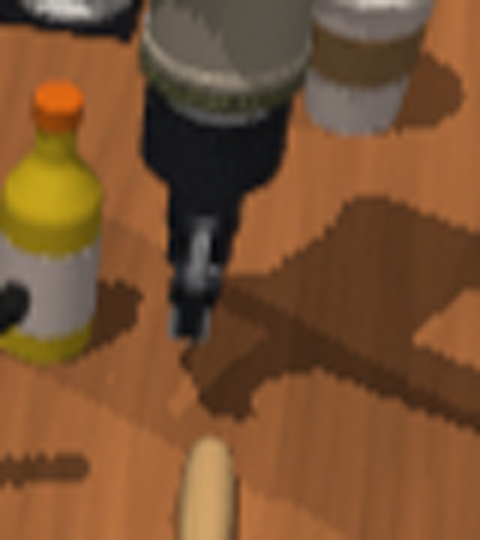

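The reported TCP is at z=10 with no contact, and the side picture shows the tip still above the bench. That rules out the stated 17 mm ahead: the tips really stand about 14 mm behind the reported TCP, as the images say. I'll go back above the handle using that offset, with TCP z≈160.

```bash
python3 -m pendant '[{"wx":0,"wy":0,"wz":0,"tx":0,"ty":0,"tz":-40,"grip":-1},{"wx":0,"wy":0,"wz":0,"tx":0,"ty":0,"tz":-40,"grip":-1},{"wx":0,"wy":0,"wz":0,"tx":0,"ty":0,"tz":-40,"grip":-1},{"wx":0,"wy":0,"wz":0,"tx":0,"ty":0,"tz":-40,"grip":-1},{"wx":0,"wy":0,"wz":0,"tx":-20,"ty":-15,"tz":-25,"grip":-1},{"wx":0,"wy":0,"wz":0,"tx":-28,"ty":-20,"tz":0,"grip":-1},{"wx":0,"wy":0,"wz":0,"tx":-28,"ty":-20,"tz":0,"grip":-1},{"wx":0,"wy":0,"wz":0,"tx":-10,"ty":-5,"tz":0,"grip":-1}]'; python3 st.py 490 -54 160
```

```text
t: 5.07
tcp_pos: [462.0, -89.0, 200.1]
tcp_rot: [[0.028, -1.0, 0.007], [-1.0, -0.028, -0.001], [0.001, -0.006, -1.0]]
ft_force: [-0.2, 0.3, -1.3]
gripper_width: 0.0
t 5.07 [461.96 -89.02 200.14] x [ 0.03 -1.    0.  ] z [ 0.01 -0.   -1.  ] w 0.0 f [-0.16  0.31 -1.33] q [-0.3  -0.23  1.86  0.    1.5   1.24]
to go [-34.26 -28.77  40.28]
```

```bash
python3 -m pendant '[{"wx":0,"wy":0,"wz":-0.8,"tx":-17,"ty":-14,"tz":5,"grip":-1},{"wx":0,"wy":0,"wz":-0.5,"tx":-11,"ty":-9,"tz":10,"grip":-1},{"wx":0,"wy":0,"wz":0,"tx":0,"ty":0,"tz":5,"grip":-1},{"wx":0,"wy":0,"wz":0,"tx":0,"ty":0,"tz":0,"grip":-1}]'; python3 st.py 491 -54 160
```

```text
t: 5.4
tcp_pos: [486.8, -56.4, 180.9]
tcp_rot: [[0.056, -0.998, 0.01], [-0.998, -0.056, -0.0], [0.001, -0.01, -1.0]]
ft_force: [-0.6, -0.3, 0.7]
gripper_width: 0.5
t 5.4 [486.78 -56.36 180.92] x [ 0.06 -1.    0.  ] z [ 0.01 -0.   -1.  ] w 0.5 f [-0.63 -0.32  0.67] q [-0.22 -0.16  1.84  0.    1.45  1.29]
to go [-2.14 -4.13 20.96]
```

```bash
python3 -m pendant '[{"wx":0,"wy":0,"wz":0,"tx":-2,"ty":-4,"tz":10,"grip":-1},{"wx":0,"wy":0,"wz":0,"tx":0,"ty":0,"tz":4,"grip":-1},{"wx":0,"wy":0,"wz":0,"tx":0,"ty":0,"tz":0,"grip":-1}]'; python3 - <<'E'
from h import *
from cell import env,optics
np.set_printoptions(precision=1,suppress=True)
S=optics.get_image('side');W=optics.get_image('wrist');o=env.observe();p=o['tcp_pos'];z=o['tcp_rot'][:,2];print(o['t'],p,z,o['ft_force'])
pickle.dump((S,W,p,o['tcp_rot']),open('pics/p6.pkl','wb'))
print(proj(S,[p-14*z]),proj(W,[p-14*z]))
cv2.imwrite('pics/s6.png',cv2.resize(S['img'][170:245,315:395],None,fx=7,fy=7,interpolation=cv2.INTER_NEAREST)[:,:,::-1])
cv2.imwrite('pics/w6.png',cv2.resize(W['img'][150:350,240:420],None,fx=3,fy=3,interpolation=cv2.INTER_NEAREST)[:,:,::-1])
E
```

```text
t: 5.65
tcp_pos: [490.0, -55.5, 165.4]
tcp_rot: [[0.054, -0.998, 0.009], [-0.999, -0.054, -0.001], [0.001, -0.009, -1.0]]
ft_force: [-1.1, 0.2, -0.4]
gripper_width: 0.1
5.75 [490.2 -55.5 166.1] [ 0. -0. -1.] [-0.6 -0.6 -0.6]
[[353.7 201.3]] [[325.3 304.7]]
```

View pics/s6.png

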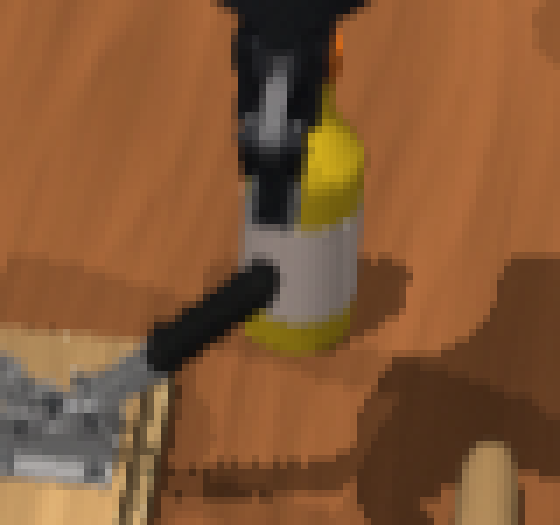

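View pics/w6.png

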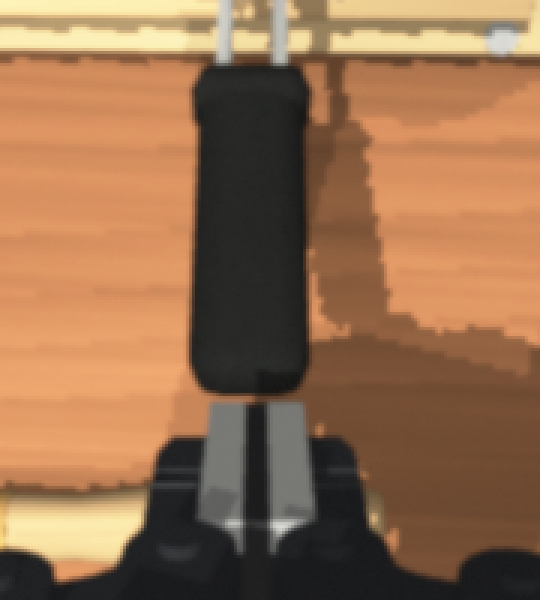

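The tip is about 26 mm over the handle end: side row 202.5 against about 209, and the columns line up. I'll go down about 5 mm and hold for more than 2 s.

```bash
python3 -m pendant '[{"wx":0,"wy":0,"wz":0,"tx":-1,"ty":-1,"tz":5,"grip":-1},{"wx":0,"wy":0,"wz":0,"tx":0,"ty":0,"tz":0,"grip":-1},{"wx":0,"wy":0,"wz":0,"tx":0,"ty":0,"tz":0,"grip":-1}]'; python3 - <<'E'
from h import *
from cell import env,optics
S=optics.get_image('side');o=env.observe();print(o['t'],o['tcp_pos'],o['ft_force'],o['joint_vel'])
cv2.imwrite('pics/s7.png',cv2.resize(S['img'][170:245,315:395],None,fx=7,fy=7,interpolation=cv2.INTER_NEAREST)[:,:,::-1])
E
```

```text
t: 6.0
tcp_pos: [491.4, -55.6, 161.5]
tcp_rot: [[0.052, -0.999, 0.011], [-0.999, -0.052, -0.001], [0.002, -0.011, -1.0]]
ft_force: [0.4, 0.6, 0.4]
gripper_width: 0.0
6.05 [491.29727339 -55.49768851 161.39134926] [ 0.44008052 -0.03377704 -0.58153036] [ 1.43287145e-03 -2.21345653e-04  9.89223132e-05  5.03293145e-04
  3.75297886e-03 -9.95442562e-04]
```

View pics/s7.png

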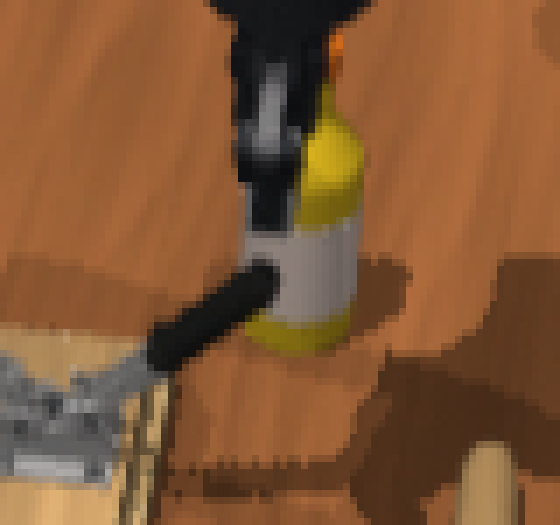

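```bash
for i in 1 2 3 4; do python3 -m pendant '[{"wx":0,"wy":0,"wz":0,"tx":0,"ty":0,"tz":0,"grip":-1},{"wx":0,"wy":0,"wz":0,"tx":0,"ty":0,"tz":0,"grip":-1},{"wx":0,"wy":0,"wz":0,"tx":0,"ty":0,"tz":0,"grip":-1},{"wx":0,"wy":0,"wz":0,"tx":0,"ty":0,"tz":0,"grip":-1},{"wx":0,"wy":0,"wz":0,"tx":0,"ty":0,"tz":0,"grip":-1},{"wx":0,"wy":0,"wz":0,"tx":0,"ty":0,"tz":0,"grip":-1},{"wx":0,"wy":0,"wz":0,"tx":0,"ty":0,"tz":0,"grip":-1},{"wx":0,"wy":0,"wz":0,"tx":0,"ty":0,"tz":0,"grip":-1}]' | grep -E 't:|pos|force'; done; python3 - <<'E'
from h import *
from cell import env,optics
S=optics.get_image('side')
cv2.imwrite('pics/s8.png',cv2.resize(S['img'][170:245,315:395],None,fx=7,fy=7,interpolation=cv2.INTER_NEAREST)[:,:,::-1])
E
```

```text
t: 6.72
tcp_pos: [491.7, -55.6, 162.3]
tcp_rot: [[0.052, -0.999, 0.012], [-0.999, -0.052, -0.001], [0.002, -0.012, -1.0]]
ft_force: [-0.3, -0.3, 0.2]
t: 7.38
tcp_pos: [491.7, -55.6, 162.2]
tcp_rot: [[0.053, -0.999, 0.012], [-0.999, -0.053, -0.001], [0.002, -0.012, -1.0]]
ft_force: [0.9, 0.5, -0.3]
t: 8.05
tcp_pos: [491.7, -55.6, 162.2]
tcp_rot: [[0.052, -0.999, 0.012], [-0.999, -0.052, -0.001], [0.002, -0.012, -1.0]]
ft_force: [0.0, 0.0, -0.1]
t: 8.72
tcp_pos: [491.7, -55.6, 162.2]
tcp_rot: [[0.053, -0.999, 0.012], [-0.999, -0.053, -0.001], [0.002, -0.012, -1.0]]
ft_force: [0.3, -1.0, -1.7]
```

View pics/s8.png

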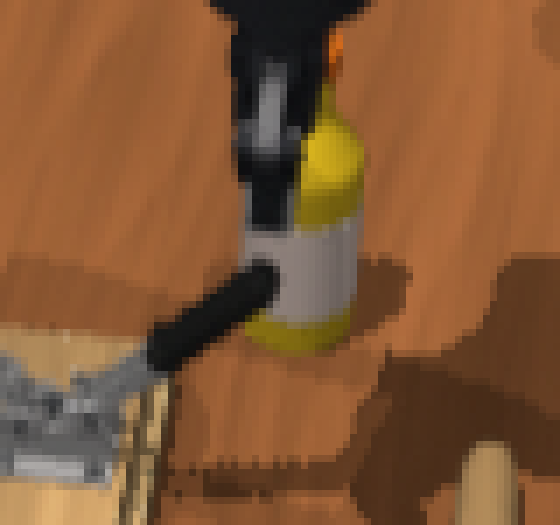

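The hold was steady for over 2.7 s with no contact force. Next I'll move to the spindle side, above the grip's upper face, and come down to it.

```bash
python3 -m pendant '[{"wx":0,"wy":0,"wz":0,"tx":0,"ty":-17,"tz":0,"grip":-1},{"wx":0,"wy":0,"wz":0,"tx":0,"ty":-14,"tz":0,"grip":-1},{"wx":0,"wy":0,"wz":0,"tx":0,"ty":-2,"tz":8,"grip":-1},{"wx":0,"wy":0,"wz":0,"tx":0,"ty":0,"tz":12,"grip":-1},{"wx":0,"wy":0,"wz":0,"tx":0,"ty":0,"tz":5,"grip":-1},{"wx":0,"wy":0,"wz":0,"tx":0,"ty":0,"tz":0,"grip":-1}]'; python3 - <<'E'
from h import *
from cell import env,optics
S=optics.get_image('side');o=env.observe();print(o['t'],o['tcp_pos'],o['ft_force'])
cv2.imwrite('pics/s9.png',cv2.resize(S['img'][170:245,315:395],None,fx=7,fy=7,interpolation=cv2.INTER_NEAREST)[:,:,::-1])
E
```

```text
t: 9.27
tcp_pos: [524.7, -53.9, 134.7]
tcp_rot: [[0.053, -0.999, 0.011], [-0.999, -0.053, -0.001], [0.002, -0.011, -1.0]]
ft_force: [-0.7, -0.5, -0.6]
gripper_width: 0.0
9.3167 [524.49441731 -53.86092699 134.81407089] [-0.97348548 -0.67333983  0.04827018]
```

View pics/s9.png

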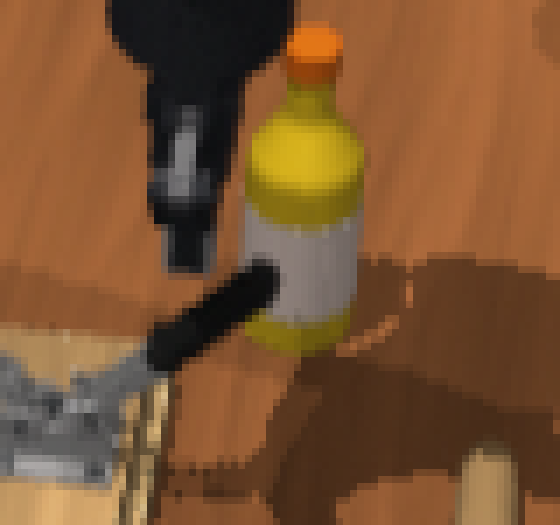

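```bash
python3 -m pendant '[{"wx":0,"wy":0,"wz":0,"tx":0,"ty":0,"tz":8,"grip":-1},{"wx":0,"wy":0,"wz":0,"tx":0,"ty":4,"tz":4,"grip":-1},{"wx":0,"wy":0,"wz":0,"tx":0,"ty":5,"tz":5,"grip":-1}]';python3 -m pendant '[{"wx":0,"wy":0,"wz":0,"tx":0,"ty":5,"tz":5,"grip":-1},{"wx":0,"wy":0,"wz":0,"tx":0,"ty":5,"tz":5,"grip":-1}]' | grep -E 'pos|force'; python3 - <<'E'
from h import *
from cell import env,optics
S=optics.get_image('side');o=env.observe();print(o['t'],o['tcp_pos'],o['ft_force'])
cv2.imwrite('pics/s10.png',cv2.resize(S['img'][170:245,315:395],None,fx=7,fy=7,interpolation=cv2.INTER_NEAREST)[:,:,::-1])
E
```

```text
t: 9.57
tcp_pos: [515.7, -54.5, 117.6]
tcp_rot: [[0.052, -0.999, 0.013], [-0.999, -0.052, -0.002], [0.002, -0.013, -1.0]]
ft_force: [1.0, -0.6, 3.7]
gripper_width: 0.0
tcp_pos: [505.5, -55.1, 107.3]
ft_force: [2.9, 0.2, 1.1]
9.7833 [504.08138721 -55.09059508 105.94603188] [ 2.2987581  -0.79517239 -0.23968366]
```

View pics/s10.png

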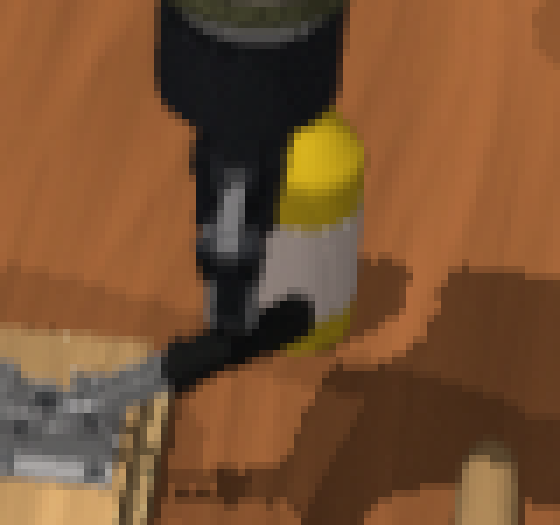

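The handle is coming down along its arc with a push of about 3 N. I'll carry on down.

```bash
python3 -m pendant '[{"wx":0,"wy":0,"wz":0,"tx":0,"ty":3,"tz":6,"grip":-1},{"wx":0,"wy":0,"wz":0,"tx":0,"ty":3,"tz":6,"grip":-1},{"wx":0,"wy":0,"wz":0,"tx":0,"ty":2.5,"tz":6,"grip":-1},{"wx":0,"wy":0,"wz":0,"tx":0,"ty":2,"tz":6,"grip":-1}]' | grep -E 'pos|force';python3 -m pendant '[{"wx":0,"wy":0,"wz":0,"tx":0,"ty":1,"tz":5,"grip":-1},{"wx":0,"wy":0,"wz":0,"tx":0,"ty":1,"tz":4,"grip":-1}]' | grep -E 'pos|force'; python3 - <<'E'
from h import *
from cell import env,optics
S=optics.get_image('side');o=env.observe();print(o['t'],o['tcp_pos'],o['ft_force'],o['tcp_rot'][:,2])
cv2.imwrite('pics/s11.png',cv2.resize(S['img'][175:285,300:400],None,fx=5,fy=5,interpolation=cv2.INTER_NEAREST)[:,:,::-1])
E
```

```text
tcp_pos: [493.2, -56.1, 81.4]
ft_force: [-1.5, 0.4, 3.4]
tcp_pos: [490.1, -56.2, 70.5]
ft_force: [0.3, 0.3, 2.4]
10.3333 [489.54116087 -56.15665347  69.56113077] [ 1.86913226 -0.34881513  0.09661751] [ 0.01229745 -0.00208319 -0.99992221]
```

View pics/s11.png

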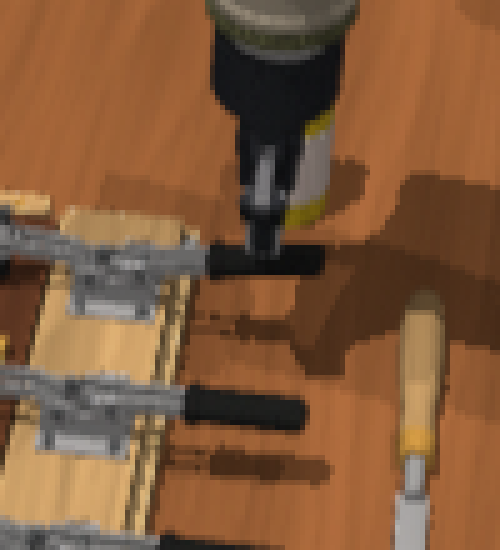

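```bash
for i in 1; do python3 -m pendant '[{"wx":0,"wy":0,"wz":0,"tx":0,"ty":0.5,"tz":4,"grip":-1}]' | grep -E 'pos|force';python3 -m pendant '[{"wx":0,"wy":0,"wz":0,"tx":0,"ty":0,"tz":3,"grip":-1}]' | grep -E 'pos|force';python3 -m pendant '[{"wx":0,"wy":0,"wz":0,"tx":0,"ty":0,"tz":2,"grip":-1}]' | grep -E 'pos|force'; done
```

```text
tcp_pos: [489.4, -56.2, 65.7]
ft_force: [-1.3, 0.2, 3.2]
tcp_pos: [489.0, -56.3, 61.9]
ft_force: [-1.5, -0.4, 3.2]
tcp_pos: [488.7, -56.2, 59.4]
ft_force: [-1.3, 0.3, 1.9]
```

```bash
python3 -m pendant '[{"wx":0,"wy":0,"wz":0,"tx":0,"ty":0,"tz":2,"grip":-1}]' | grep -E 'pos|force';python3 -m pendant '[{"wx":0,"wy":0,"wz":0,"tx":0,"ty":0,"tz":1.5,"grip":-1}]' | grep -E 'pos|force'
```

```text
tcp_pos: [488.5, -56.3, 57.0]
ft_force: [-3.2, 0.0, 12.4]
tcp_pos: [488.7, -56.3, 56.7]
ft_force: [-15.1, 1.8, 31.5]
```

The handle reached its stop at TCP z≈57, with the force rising to 31 N. I'll back off straight up.

```bash
python3 -m pendant '[{"wx":0,"wy":0,"wz":0,"tx":0,"ty":0,"tz":-3,"grip":-1},{"wx":0,"wy":0,"wz":0,"tx":0,"ty":0,"tz":-10,"grip":-1},{"wx":0,"wy":0,"wz":0,"tx":0,"ty":0,"tz":-25,"grip":-1},{"wx":0,"wy":0,"wz":0,"tx":0,"ty":0,"tz":-35,"grip":-1},{"wx":0,"wy":0,"wz":0,"tx":0,"ty":0,"tz":-40,"grip":-1},{"wx":0,"wy":0,"wz":0,"tx":0,"ty":0,"tz":-40,"grip":-1},{"wx":0,"wy":0,"wz":0,"tx":0,"ty":0,"tz":-20,"grip":-1},{"wx":0,"wy":0,"wz":0,"tx":0,"ty":0,"tz":0,"grip":-1}]'; python3 - <<'E'
from h import *
from cell import env,optics
np.set_printoptions(precision=1,suppress=True)
S=optics.get_image('side');W=optics.get_image('wrist');o=env.observe();print(o['t'],o['tcp_pos'],o['ft_force'])
cv2.imwrite('pics/s12.png',cv2.resize(S['img'][130:310,250:400],None,fx=3.3,fy=3.3,interpolation=cv2.INTER_CUBIC)[:,:,::-1]);cv2.imwrite('pics/w12.png',W['img'][:,:,::-1])
im=S['img'][195:305,325:375];m=(im.max(2)<45).astype(np.uint8);k,l,s,c=cv2.connectedComponentsWithStats(m)
for i in range(1,k):
    if s[i][4]<60: continue
    ys,xs=np.nonzero(l==i);P=np.c_[xs+325,ys+195].astype(float);mu=P.mean(0);w,v=np.linalg.eigh(np.cov(P.T));a=v[:,1]*np.sign(v[0,1]);q=(P-mu)@a;print(len(P),mu,'ang',np.degrees(np.arctan2(a[1],a[0])),mu+a*q.min(),mu+a*q.max())
pin=np.array([565.5,-49.5,66.]);d=np.array([-1,-.048,0])
for f in(0,.03,.06,.1): print(f,proj(S,[pin+45*(np.cos(f)*d+[0,0,np.sin(f)]),pin+115*(np.cos(f)*d+[0,0,np.sin(f)])]).ravel())
E
```

```text
t: 11.42
tcp_pos: [484.6, -54.9, 236.8]
tcp_rot: [[0.053, -0.999, 0.005], [-0.999, -0.053, -0.0], [0.0, -0.005, -1.0]]
ft_force: [1.2, 0.0, -0.4]
gripper_width: -0.0
11.5167 [483.4 -54.6 232.8] [ 0.2 -0.2 -0.5]
126 [352.6 229.5] ang 6.07093572832215 [341.8 228.3] [363.9 230.7]
147 [348.1 256.5] ang 7.0794818055972915 [336.7 255.1] [360.1 258. ]
171 [343.6 286.9] ang 6.756602018539941 [331.2 285.5] [356.2 288.4]
0 [342.2 228.5 364.6 230.9]
0.03 [342.2 228.2 364.7 230.1]
0.06 [342.2 227.9 364.7 229.3]
0.1 [342.2 227.5 364.6 228.2]
```

View pics/s12.png

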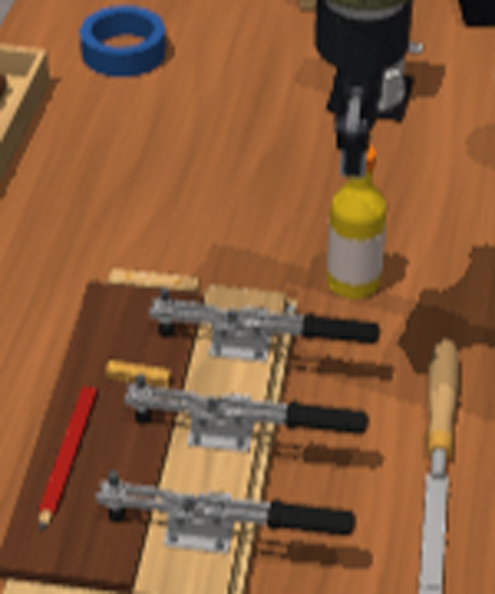

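View pics/w12.png

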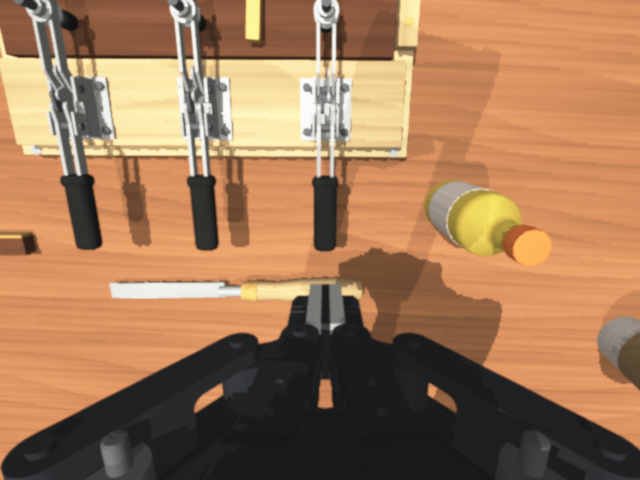

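All three handles now lie level. The pushed one matches the 0 rad prediction in side to within 1 px, (341.8,228.3)–(363.9,230.7), and the other two are where they started. The arm is clear, so I'll let it settle and hand in.

```bash
python3 -m pendant '[{"wx":0,"wy":0,"wz":0,"tx":0,"ty":0,"tz":-15,"grip":-1},{"wx":0,"wy":0,"wz":0,"tx":0,"ty":0,"tz":0,"grip":-1},{"wx":0,"wy":0,"wz":0,"tx":0,"ty":0,"tz":0,"grip":-1},{"wx":0,"wy":0,"wz":0,"tx":0,"ty":0,"tz":0,"grip":-1},{"wx":0,"wy":0,"wz":0,"tx":0,"ty":0,"tz":0,"grip":-1}]'; python3 -c "
from cell import job
print(job.finish_job())"
```

```text
t: 11.93
tcp_pos: [479.5, -53.7, 238.6]
tcp_rot: [[0.053, -0.999, -0.012], [-0.999, -0.053, 0.004], [-0.004, 0.012, -1.0]]
ft_force: [-0.2, 0.4, 1.2]
gripper_width: -0.1
the job is handed in; nothing more can be done
None
```

I pointed out the open clamp (the one by the glue bottle), then pushed its handle shut and moved clear. The job was handed in at 11.9 s of the 38 s allowed.

- **Pointing:** I held the shut fingertips about 2 cm above the raised handle end for about 2.7 s. The pose stayed steady and the wrist force stayed at noise level.
- **Pushing:** I pushed on the grip's upper side along its arc with about 3 N, down to the hard stop. The wrist force last read there was about 35 N (31.5 N of it vertical), pressed through the fingertips, and I backed off at once.
- **Final check:** The pushed handle matches the 0 rad prediction to within 1 px in the side view. The other two handles are at the same pixels as at the start. The blank, pencil, bar, chisel and glue look undisturbed. I did not compare before and after pictures of the cup, router, plane and try square, but the arm never went near them.
- **Disagreement:** The task says the fingertips stand 17 mm ahead of the TCP. The side and wrist images put them about 14 mm behind the reported TCP. Before pointing, I lowered the tool over bare bench to TCP z = 10 mm and felt no contact, which rules out the stated figure. I used the image value, and contact at the stop suggested about 17 mm behind.

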